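Index the embossing press and hold it down

TASK

Turn the die turret of the embossing press by its black bar grip until the orange-capped die has clicked in under the ram. Only then press the red pad of the lever down until the pointer stands in the green band of the gauge, never down into the red, and keep it there: finish while still holding the lever pressed in the green band. Leave the ink bottle and the red candle standing where they are.

Things in the scene. Friction and masses are not known exactly. Their poses are not given: they have to be found in the camera images.
- press: Grey embossing press fixed to the desk. Origin on the desk under the turret's axis; at yaw 0 x points away from the robot, y left, z up. Base spans x -108 to 128, y -86 to 110 mm, 20 mm high. The lever runs along x at y = 60 mm, above the left side of the turret, its pivot at (80, 60, 100) mm between fork plates 111 mm high.
- ram_station (a point): Point under the lever's ram at the height of the die caps' tops: (0, 60, 72) mm in the press's frame. The die in use stands here.
- turret_grip (a point): Middle of the turret's grip, on the turret's axis, 148 mm above the desk: a black upright bar 58 mm long along this point's x, 14 mm thick along its y, 46 mm tall (117 to 163 mm above the desk), on a stem 26 mm thick. The point turns with the turret.
- orange_die (a point): Middle of the top of the orange die cap (26 mm diameter), 72 mm above the desk, 60 mm from the turret's axis. The turret is a grey metal disc of 152 mm diameter, top 58 mm above the desk, with four capped dies 40 degrees apart: blue, white, orange, black, clockwise seen from above.
- turret (a joint): Turret angle, rad, grows counter-clockwise seen from above. Spring clicks at 0 (blue under the ram), 0.698 (white), 1.396 (orange), 2.094 (black); stops at -0.12, 2.21. At 0 the bar grip lies along the press's x. Starts anywhere from blue to white: orange is one to two clicks on, counter-clockwise. A click takes about 0.2 N m; released within 0.2 rad of a click it snaps in.
- lever_pad (a point): Middle of the top face of the red finger pad (36 mm along the lever, 50 mm across) at the lever's robot-side end, 180 mm from the pivot. Height above the desk: 131 mm at rest, 95 to 78 mm in the green band (middle 87), 67 mm where red begins. It moves nearly straight down; tilt goes from 0.125 rad nose-up at rest to 0.125 nose-down at mid band.
- press_lever (a joint): Lever angle, rad: 0 at rest, grows as the pad is pressed down, stop at 0.42. Green band 0.20 to 0.30, red from 0.36. A spring lifts it back when let go: at the pad about 3.5 N to start, 9 to 10 N at mid band.
- ink_bottle: Dark blue square ink bottle with a black cap, 46 x 46 x 52 mm, loose on the desk to the right of the press; origin in the middle of its underside.
- pillar_candle: Red pillar candle, 57 mm in diameter, 114 mm tall, loose on the desk to the left of the press; origin in the middle of its underside.
- gauge (a point): Middle of the green band on the white gauge plate, which faces the robot at (-50, 89) mm in the press's frame and is 24 mm wide, 4 mm thick, top 126 mm above the desk. Green band 13 mm high, below it a white gap, then red. The lever's black pointer moves down in front of it, 135 mm from the pivot.
There are look-alikes about, which are no part of the job. Of the things that look like the pillar_candle, take the one that is farthest from the robot's base at the start. There is more than one size of the ink_bottle; the one meant has the size given above.

How it is judged:
On the way, in this order (a step that is already met when the one before it is completed fails the run):
1. the orange die is clicked in under the ram (turret within 0.1 rad of its click) with the lever still up (value of joint turret between 1.296 and 1.496 rad and value of joint press_lever below 0.06 rad), for 0.3 s.
2. the lever is pressed into the green band and held for half a second (value of joint press_lever between 0.195 and 0.305 rad), for 0.5 s.
At the end, for the whole second after the job is handed in: Orange die clicked in under the ram (within 0.1 rad and 8 mm); the robot still presses the lever with more than 5 N, pointer in the green band (0.195 to 0.305 rad) through the last second; ink bottle and candle upright, within 20 mm of where they stood (all of step 2 and value of joint turret between 1.296 and 1.496 rad and horizontal distance between orange_die and ram_station below 0.008 m and contact force between any of the arm, the fingers and press_lever above 5 N and angle between each of ink_bottle, pillar_candle's own z axis and vertical below 0.1 rad and distance of each of ink_bottle, pillar_candle from where it was at the start of the episode below 0.02 m); the arm keeps its last pose, push and grip.
It fails at once if the lever is driven down into the red (value of joint press_lever above 0.36 rad).
It fails at once if the lever is pressed while the orange die is not clicked in under the ram (value of joint press_lever above 0.12 rad and (value of joint turret below 1.256 rad or value of joint turret above 1.536 rad)).
It fails at once if the ink bottle or the candle is pushed away or tipped (distance of any of ink_bottle, pillar_candle from where it was at the start of the episode above 0.02 m or angle between any of ink_bottle, pillar_candle's own z axis and vertical above 0.3 rad).
It also fails if it takes over 38 s, if anything falls off the work surface, if the arm or the gripper's body presses on something with over 40 N, if the wrist force passes 120 N, or if a joint passes its speed limit or range.

ROBOT

A 6-joint arm with a two-finger parallel gripper is mounted at the origin on a cart in front of the work surface, level with it; the furniture and walls round the work are solid. World frame = base frame: x ahead of the robot, y to its left, z up, the work surface at z = 0. Lengths are in m, angles in rad, forces in N, time in s.
With the tool pointing down it reaches from about 0.325 to 1 m from the base axis. Payload 5.1 kg.
Tool frame: the origin (TCP) lies between the finger pads; the fingertips stand 8 mm ahead of it and the grasp point (between the pads) lies 11 mm behind it (finger_overhang is the distance from the TCP to the fingertips, in m); z points along the fingers, y is the line along which they close (so a half turn about z gives the same grasp; the last joint's range is limited). The gripper opens to 85 mm and grips with 20 to 120 N. Pads are 22 mm wide; open, the fingers measure 114 mm over their backs; the gripper's body (76 mm by 85 mm) begins 54 mm behind the grasp point. The pads swing forward as they close: fully open they stand 13 mm farther back than shut.
Start: joints at [1.122, 0.124, 1.65, -0, 1.367, -0.083], TCP at [0.233, 0.607, 0.239] pointing down, gripper open.
Joint ranges: [-2.61, 2.61], [-1.02, 2.33], [0.03, 2.71], [-1.35, 4.49], [0.32, 2.68], [-2.91, 2.91]. Speed limits (rad/s): [2.57, 2.57, 3.14, 3.14, 3.14, 3.14].

INTERFACE

Orientations are given as a rotation vector (axis times angle).
In Python, from workcell import sense, grab_frame, get_calibration, close_job, finger_overhang gives the robot as it stands.
- The arm moves only by the tool arm_command, never from a script. Its argument "targets" is a list of rows, each a list of 7 numbers: the shift along the tool's x, y, z in m, then the turn, a rotation vector about the tool's x, y, z in degrees, then the finger opening in m, from 0 to 0.0854. A call has exactly 10 rows; each row is the pose to reach, as a shift and turn from the pose commanded when the call began, along the tool's axes at that moment; what a row does not reach only later rows make up. A row lasts 1/10 s, in which the tool goes at most 50 mm and 8.59 degrees, less where a joint would pass 70% of its speed; a pose out of reach is approached as far as the arm can. A call with a gripper value outside its range is refused whole. The fingers move at their own pace and stop on an object; the grip force is fixed at half the most. Time passes only in rows, so rows that repeat a pose let the fingers close, or fill a call up. It gives the time, the measured TCP pose, the force, the opening and the grip force at its end, in the units of the state.
- sense(): the state, without advancing time (a new reading comes with each control period).
- grab_frame(name): name is "side" or "top"; returns (picture, depth): 384x512x3 uint8, red, green, blue; 384x512 float32, m along the optical axis (not along the pixel's ray), 0 where there is no reading.
- get_calibration(name): a dict with "vfov" (degrees; the focal length in pixels is half the picture's height over the tangent of half this angle, whatever the lens; pixels are square), "cx", "cy" (the principal point, pixels), "rvec" (rotation vector, rad) and "tvec" (3), from world to camera coordinates, as OpenCV has them. Camera axes: x right, y down, z forward; pixel columns grow to the right and rows downward; lengths in m; the calibration is good to about 2 mm. A picture is of the moment at which its call begins. get_calibration takes no time and is no camera call.
- close_job(): hands the job in; it is judged then, once.
The state is a dict: "time_s": time; "q": joint angles; "dq": joint speeds; "effort": joint torques, N m; "tcp_pos": TCP position; "eef_rot": TCP orientation; "contact_force": force on the tool from outside, world axes, zero at the start; "torque": the same for the moment, N m; "width": finger opening in m; "finger_force": force on a finger pad.
Only numpy, scipy, OpenCV 4.12 (cv2) and the standard library are available. Lean on these libraries where they do the work, as an engineer would, in place of code of your own. Each camera call takes 0.05 s, during which the arm holds its last target. There are 200 camera calls.

## Working session

There is one attempt and no reset: what is moved stays moved. The work goes in short steps, Python scripts to look and compute and a tool call to move; the robot and the scene stay as the last step left them, time stands still between calls to the robot, and variables do not carry over. Pictures are saved under pics/ and viewed, at most 10 in all, crops included, and the job is handed in when it is done.

Besides the shell and the picture viewer there is one more tool, called as name(argument=value, ...) on one line, values as JSON. arm_command: Moves the arm, as the interface text tells. Its arguments: {"type":"object","properties":{"targets":{"type":"array","items":{"type":"array","items":{"type":"number"}}}},"required":["targets"]}

```bash
mkdir -p pics
cat > h.py <<'E'
import numpy as np, cv2
from workcell import *
def cam(n):
    c=get_calibration(n); f=192/np.tan(np.radians(c["vfov"])/2)
    R=cv2.Rodrigues(np.array(c["rvec"],float))[0]; return f,c["cx"],c["cy"],R,np.array(c["tvec"],float)
def cloud(n,d):
    f,cx,cy,R,t=cam(n); v,u=np.mgrid[:384,:512]
    p=np.stack([(u-cx)/f*d,(v-cy)/f*d,d],-1); return (p-t)@R
def save(n,tag):
    im,d=grab_frame(n); cv2.imwrite(f"pics/{tag}.png",im[:,:,::-1]); np.savez(f"{tag}.npz",im=im,d=d,P=cloud(n,d)); return im,d
E
python3 - <<'E'
from h import *
for n in("top","side"):
    save(n,n+"0"); c=get_calibration(n); f,_,_,R,t=cam(n); print(n,c,-R.T@t)
s=sense();print(s)
E
python3 -c "
import cv2,numpy as np
a=cv2.imread('pics/top0.png');b=cv2.imread('pics/side0.png')
cv2.imwrite('pics/t.png',cv2.resize(a,(800,600)));cv2.imwrite('pics/s.png',cv2.resize(b,(800,600)))"
```

```text
top {'vfov': 47.374697694173825, 'cx': 255.82758647111183, 'cy': 191.95163507271698, 'rvec': array([ 2.13129096, -2.18498985,  0.13138798]), 'tvec': array([0.01712802, 0.59503205, 1.41596339])} [0.41860538 0.00400411 1.47785735]
side {'vfov': 45.380502794019186, 'cx': 252.4004408791259, 'cy': 191.92258407417614, 'rvec': array([ 1.93895778, -0.14646927,  0.13547063]), 'tvec': array([-0.54931173,  0.12562435,  1.2658557 ])} [ 0.3379377  -1.20734191  0.58994842]
{'time_s': 0.1, 'q': array([ 1.12242147e+00,  1.24455739e-01,  1.65155685e+00,  4.54059695e-05,
        1.36748552e+00, -8.26123221e-02]), 'dq': array([-0.00153837, -0.00132383, -0.00518204,  0.00052908,  0.00040766,
       -0.00163499]), 'effort': array([ 3.06331037e-05, -4.24927604e+01, -3.66655183e+01, -1.21612111e-04,
        3.84085608e-03, -1.10217704e-05]), 'tcp_pos': array([0.23226875, 0.60650648, 0.23815419]), 'eef_rot': array([-5.71256430e-01, -3.08866502e+00,  2.86939773e-03]), 'contact_force': array([ 0.26651821, -0.57769537, -0.61224132]), 'torque': array([ 0.0271498 ,  0.00832204, -0.01324954]), 'finger_force': 0.0, 'width': 0.08555456138739742}
```

View pics/t.png

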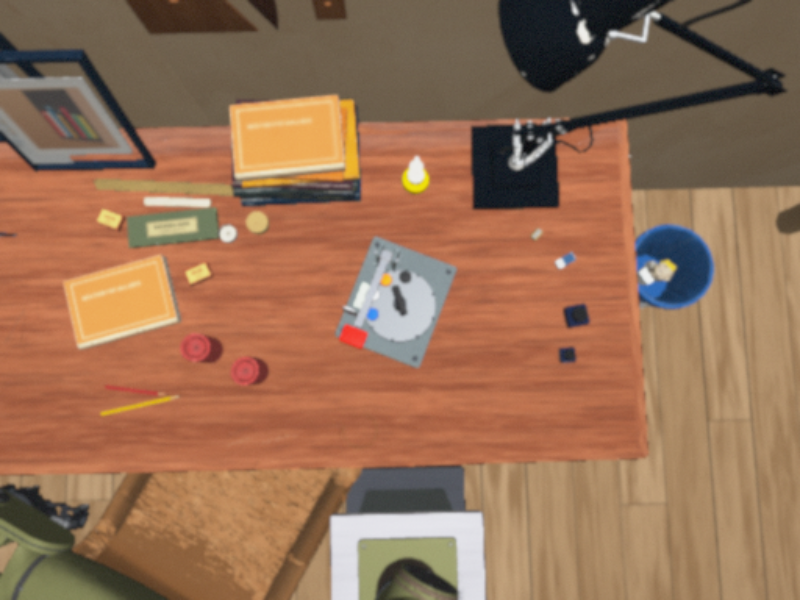

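View pics/s.png

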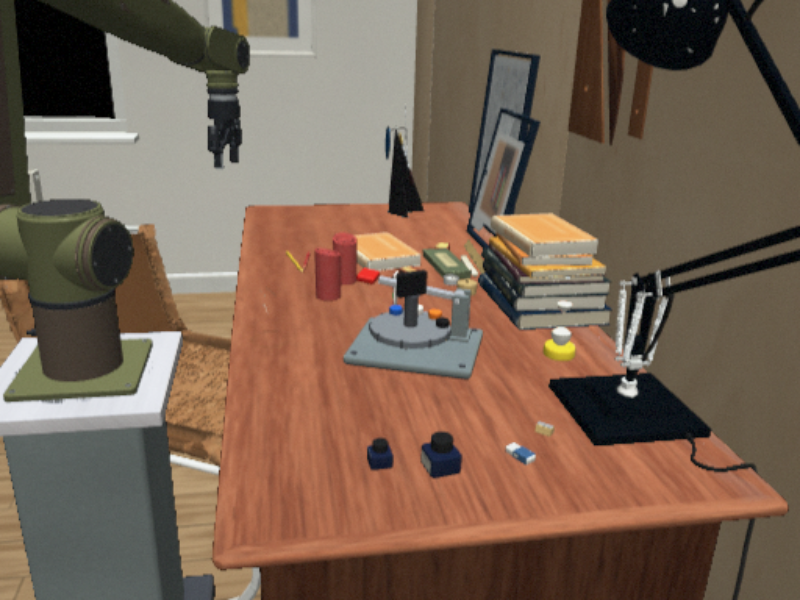

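The top view shows the press at about (395,300)/800, with the pad at (353,337), the orange cap at (386,281) and the grip at (400,300). The lever points up and to the right, so yaw is about -20°. The candles are at (195,348) and (245,370), and the bottles are far to the right, so all of them are well clear of the press.

Run:
```python
from h import *
z=np.load("top0.npz");im=z["im"];P=z["P"];hsv=cv2.cvtColor(im,cv2.COLOR_RGB2HSV)
f,cx,cy,R,t=cam("top");C=-R.T@t
def ray(u,v,h):
    r=R.T@np.array([(u-cx)/f,(v-cy)/f,1]);return C+r*(h-C[2])/r[2]
H,S,V=[hsv[...,i].astype(int) for i in range(3)]
x0,x1,y0,y1=205,300,145,240
box=np.zeros(H.shape,bool);box[y0:y1,x0:x1]=1
def blob(n,m,h):
    k,l,st,c=cv2.connectedComponentsWithStats((m&box).astype(np.uint8))
    for i in range(1,k):
        if st[i,4]>12: print(n,st[i,4],c[i].round(1),ray(*c[i],h).round(4),np.median(P[l==i],0).round(4))
blob("red",(H<4)|(H>176)&(S>200)&(V>150),.131)
blob("orange",(H>10)&(H<22)&(S>200)&(V>180),.072)
blob("blue",(H>100)&(H<125)&(S>150)&(V>120),.072)
blob("black",(V<75),.072)
m=box&(P[...,2]>.14)&(P[...,2]<.2);print("grip",m.sum(),P[m].mean(0),np.median(P[m],0))
if m.sum()>10:
    v,u=np.nonzero(m);print(cv2.minAreaRect(P[m][:,:2].astype(np.float32)))
m=(box&(P[...,2]>.013)&(P[...,2]<.03)).astype(np.uint8)
m2=box&(P[...,2]>.013); r=cv2.minAreaRect(P[m2][:,:2].astype(np.float32));print("base",r)
# base corners by colour of base contour at z=.02
g=((S<80)&box&(V>60))|m2
k,l,st,c=cv2.connectedComponentsWithStats(g.astype(np.uint8));i=1+st[1:,4].argmax();v,u=np.nonzero(l==i)
q=np.array([ray(a,b,.02)[:2] for a,b in zip(u,v)],np.float32);r=cv2.minAreaRect(q);print(r,cv2.boxPoints(r).round(4).tolist())
cv2.imwrite("pics/crop.png",cv2.resize(im[y0-5:y1+5,x0-5:x1+5,::-1],None,fx=5.5,fy=5.5,interpolation=cv2.INTER_CUBIC))
```

```text
red 190 [225.9 214.8] [0.515  0.0964 0.131 ] [0.515  0.096  0.1312]
blue 26 [238.  200.7] [0.564  0.0606 0.072 ] [0.5632 0.0605 0.0725]
black 28 [254.8 193.6] [0.5857 0.0057 0.072 ] [0.5724 0.0065 0.1623]
grip 91 [0.58186392 0.00594231 0.16146978] [0.58267974 0.00490131 0.16226759]
((0.564889132976532, 0.05903884768486023), (0.056965507566928864, 0.12849196791648865), 18.789424896240234)
base ((0.577231764793396, 0.021199166774749756), (0.1949797421693802, 0.279633104801178), 67.38438415527344)
((0.5949922204017639, 0.014872267842292786), (0.2015637904405594, 0.24005553126335144), 67.46915435791016) [[0.445499986410141, -0.03220000118017197], [0.6672000288963318, -0.1242000013589859], [0.7444999814033508, 0.06199999898672104], [0.5227000117301941, 0.15399999916553497]]
```

View pics/crop.png

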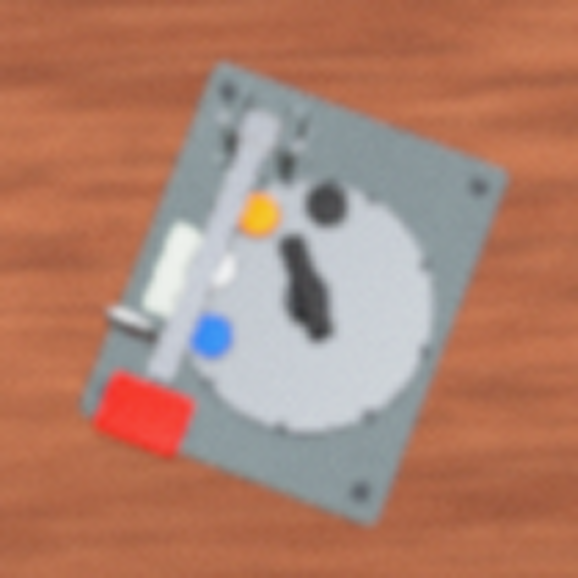

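```bash
cat >> h.py <<'E'
from scipy.spatial.transform import Rotation as Ro
def rel(p,yaw_y):
    """shift and turn (tool axes) to pos p, tool down, tool y along world angle yaw_y (deg, mod 180)"""
    s=sense();R0=Ro.from_rotvec(s["eef_rot"])
    for k in(0,180):
        a=np.radians(yaw_y+k);y=np.array([np.cos(a),np.sin(a),0]);z=np.array([0,0,-1.]);x=np.cross(y,z)
        T=Ro.from_matrix(np.stack([x,y,z],1))
        print(k,"shift",R0.inv().apply(np.array(p)-s["tcp_pos"]).round(4),"turn",(R0.inv()*T).as_rotvec(degrees=True).round(2))
def st():
    s=sense();R0=Ro.from_rotvec(s["eef_rot"]).as_matrix()
    print("t",round(s["time_s"],2),"p",s["tcp_pos"].round(4),"ydeg",np.degrees(np.arctan2(R0[1,1],R0[0,1])).round(2),"zax",R0[:,2].round(3),"q",s["q"].round(2),"F",s["contact_force"].round(1),"tau",s["torque"].round(2),"w",s["width"].round(4),"ff",round(float(s["finger_force"]),1))
E
python3 -c "
from h import *
st(); rel([.582,.0055,.24],108.5); rel([.582,.0055,.141],108.5)"
```

```text
Traceback (most recent call last):
  File "h.py", line 21, in st
    print("t",round(s["time_s"],2),"p",s["tcp_pos"].round(4),"ydeg",np.degrees(np.arctan2(R0[1,1],R0[0,1])).round(2),"zax",R0[:,2].round(3),"q",s["q"].round(2),"F",s["contact_force"].round(1),"tau",s["torque"].round(2),"w",s["width"].round(4),"ff",round(float(s["finger_force"]),1))
                                                                                                                                                                                                                               ^^^^^^^^^^^^^^^^
AttributeError: 'float' object has no attribute 'round'
```

```bash
sed -i 's/s\["width"\].round(4)/round(float(s["width"]),4)/' h.py
python3 -c "
from h import *
st(); rel([.582,.0055,.24],108.5)"
```

```text
t 0.1 p [0.2323 0.6065 0.2382] ydeg 69.04 zax [-0.001 -0.002 -1.   ] q [ 1.12  0.12  1.65  0.    1.37 -0.08] F [ 0.3 -0.6 -0.6] tau [ 0.03  0.01 -0.01] w 0.0856 ff 0.0
0 shift [-0.5416 -0.4362 -0.0011] turn [ -0.1   -0.05 -39.46]
180 shift [-0.5416 -0.4362 -0.0011] turn [-6.0000e-02  1.3000e-01  1.4054e+02]
```

arm_command(targets=[[-0.034, -0.027, 0, 0, 0, -3, 0.085], [-0.068, -0.055, 0, 0, 0, -6, 0.085], [-0.102, -0.082, 0, 0, 0, -9, 0.085], [-0.136, -0.109, 0, 0, 0, -12, 0.07], [-0.17, -0.136, 0, 0, 0, -15, 0.06], [-0.204, -0.164, 0, 0, 0, -18, 0.05], [-0.238, -0.191, 0, 0, 0, -21, 0.045], [-0.272, -0.218, 0, 0, 0, -24, 0.045], [-0.306, -0.246, 0, 0, 0, -27, 0.045], [-0.34, -0.273, 0, 0, 0, -30, 0.045]])

```text
time_s: 1.1
tcp_pos: [0.4527, 0.2286, 0.2389]
eef_rot: [0.251, -3.131, 0.0]
contact_force: [0.3, 0.3, 0.1]
width: 0.0454
finger_force: 0.0
```

```bash
python3 -c "
from h import *
st(); rel([.582,.0055,.24],108.5)"
```

```text
t 1.1 p [0.4527 0.2286 0.2389] ydeg 99.17 zax [-0. -0. -1.] q [ 0.36 -0.2   1.96  0.    1.38 -1.37] F [0.3 0.3 0.1] tau [-0.01 -0.04 -0.02] w 0.0454 ff 0.0
0 shift [-0.0921 -0.2409 -0.0011] turn [-0.   -0.02 -9.33]
180 shift [-0.0921 -0.2409 -0.0011] turn [-3.0000e-02  0.0000e+00  1.7067e+02]
```

arm_command(targets=[[-0.014, -0.036, 0, 0, 0, -1.3, 0.045], [-0.028, -0.072, 0, 0, 0, -2.7, 0.045], [-0.042, -0.108, 0, 0, 0, -4, 0.045], [-0.056, -0.145, 0, 0, 0, -5.4, 0.045], [-0.068, -0.177, 0, 0, 0, -6.7, 0.045], [-0.079, -0.206, 0, 0, 0, -8, 0.045], [-0.087, -0.228, 0, 0, 0, -9, 0.045], [-0.092, -0.241, 0, 0, 0, -9.3, 0.045], [-0.092, -0.241, 0, 0, 0, -9.3, 0.045], [-0.092, -0.241, 0, 0, 0, -9.3, 0.045]])

```text
time_s: 2.1
tcp_pos: [0.5807, 0.0074, 0.239]
eef_rot: [0.5, -3.101, -0.001]
contact_force: [0.5, 0.6, -0.5]
width: 0.0453
finger_force: 0.0
```

```bash
python3 -c "
from h import *
st(); rel([.582,.0055,.141],108.5)
save('top','top1');save('side','side1')
a=cv2.imread('pics/top1.png')[130:250,190:330];b=cv2.imread('pics/side1.png')[110:260,180:330]
cv2.imwrite('pics/two.png',np.hstack([cv2.resize(x,(390,390),interpolation=cv2.INTER_CUBIC) for x in(a[:,10:130],b)]))"
```

```text
t 2.1 p [0.5807 0.0074 0.239 ] ydeg 108.33 zax [-0.001  0.001 -1.   ] q [-0.08 -0.03  1.81  0.    1.36 -1.97] F [ 0.5  0.6 -0.5] tau [0.02 0.02 0.01] w 0.0453 ff 0.0
0 shift [-0.0007 -0.0023  0.0979] turn [ 0.05 -0.04 -0.17]
180 shift [-0.0007 -0.0023  0.0979] turn [-6.0000e-02 -8.0000e-02  1.7983e+02]
```

View pics/two.png

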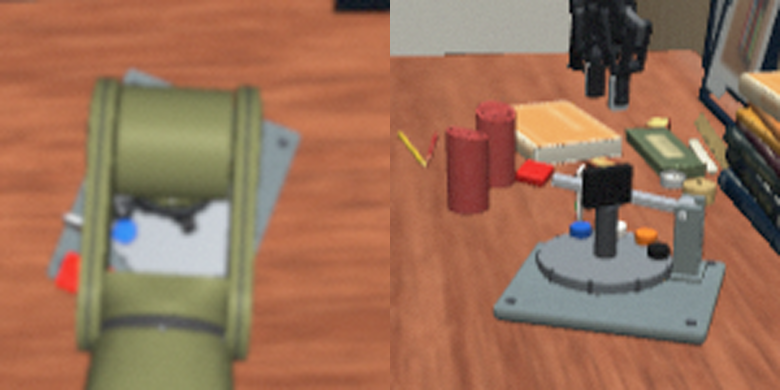

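The side crop shows the open fingers straight above the black grip, and the lever is up. I'll go down and close.

arm_command(targets=[[-0.001, -0.002, 0.03, 0, 0, 0, 0.045], [-0.001, -0.002, 0.06, 0, 0, 0, 0.045], [-0.001, -0.002, 0.08, 0, 0, 0, 0.045], [-0.001, -0.002, 0.09, 0, 0, 0, 0.045], [-0.001, -0.002, 0.096, 0, 0, 0, 0.045], [-0.001, -0.002, 0.096, 0, 0, 0, 0.045], [-0.001, -0.002, 0.096, 0, 0, 0, 0.03], [-0.001, -0.002, 0.096, 0, 0, 0, 0.015], [-0.001, -0.002, 0.096, 0, 0, 0, 0.0], [-0.001, -0.002, 0.096, 0, 0, 0, 0.0]])

```text
time_s: 3.2
tcp_pos: [0.5841, 0.004, 0.1452]
eef_rot: [-0.499, 3.098, -0.004]
contact_force: [1.3, -5.7, 2.4]
width: 0.013
finger_force: 61.3
```

```bash
python3 -c "
from h import *
st()"
```

```text
t 3.2 p [0.5841 0.004  0.1452] ydeg 108.3 zax [ 0.004 -0.002 -1.   ] q [-0.08  0.05  1.89 -0.    1.2  -1.97] F [ 1.3 -5.7  2.4] tau [-0.58 -0.07 -0.05] w 0.013 ff 61.3
```

Gripped at 13 mm with small forces. Next I'll turn +40° in world, which is -40° about tool z.

arm_command(targets=[[0, 0, 0, 0, 0, -5, 0], [0, 0, 0, 0, 0, -10, 0], [0, 0, 0, 0, 0, -15, 0], [0, 0, 0, 0, 0, -20, 0], [0, 0, 0, 0, 0, -25, 0], [0, 0, 0, 0, 0, -30, 0], [0, 0, 0, 0, 0, -35, 0], [0, 0, 0, 0, 0, -40, 0], [0, 0, 0, 0, 0, -40, 0], [0, 0, 0, 0, 0, -40, 0]])

```text
time_s: 4.2
tcp_pos: [0.5841, 0.0039, 0.1451]
eef_rot: [-1.529, 2.742, -0.006]
contact_force: [2.3, -6.3, 1.0]
width: 0.0128
finger_force: 61.3
```

```bash
python3 -c "
from h import *
st()"
```

```text
t 4.2 p [0.5841 0.0039 0.1451] ydeg 148.3 zax [ 0.004 -0.002 -1.   ] q [-0.08  0.05  1.89 -0.    1.2  -2.67] F [ 2.3 -6.3  1. ] tau [-0.58 -0.02 -0.14] w 0.0128 ff 61.3
```

Release to a limited opening, then go up.

arm_command(targets=[[0, 0, 0, 0, 0, 0, 0.02], [0, 0, 0, 0, 0, 0, 0.045], [0, 0, 0, 0, 0, 0, 0.045], [0, 0, 0, 0, 0, 0, 0.045], [0, 0, -0.01, 0, 0, 0, 0.045], [0, 0, -0.03, 0, 0, 0, 0.045], [0, 0, -0.06, 0, 0, 0, 0.045], [0, 0, -0.09, 0, 0, 0, 0.045], [0, 0, -0.1, 0, 0, 0, 0.045], [0, 0, -0.1, 0, 0, 0, 0.045]])

```text
time_s: 5.2
tcp_pos: [0.5838, 0.0053, 0.246]
eef_rot: [-1.53, 2.74, -0.004]
contact_force: [0.7, -0.5, -0.3]
width: 0.0453
finger_force: 0.0
```

```bash
python3 -c "
from h import *
st(); rel([.514,.098,.2],157); rel([.514,.098,.2],110)"
```

```text
t 5.2 p [0.5838 0.0053 0.246 ] ydeg 148.35 zax [ 0.005 -0.    -1.   ] q [-0.08 -0.03  1.8   0.    1.37 -2.67] F [ 0.7 -0.5 -0.3] tau [-0.05  0.04  0.01] w 0.0453 ff 0.0
0 shift [-0.0422  0.1083  0.0456] turn [-0.25  0.1  -8.65]
180 shift [-0.0422  0.1083  0.0456] turn [1.5000e-01 3.7000e-01 1.7135e+02]
0 shift [-0.0422  0.1083  0.0456] turn [-0.19  0.2  38.35]
180 shift [-0.0422  0.1083  0.0456] turn [  -0.25   -0.24 -141.65]
```

arm_command(targets=[[-0.002, 0.005, 0, 0, 0, 8, 0.045], [-0.006, 0.016, 0, 0, 0, 16, 0.02], [-0.012, 0.032, 0, 0, 0, 24, 0], [-0.019, 0.049, 0, 0, 0, 32, 0], [-0.026, 0.066, 0, 0, 0, 40, 0], [-0.033, 0.083, 0, 0, 0, 48, 0], [-0.038, 0.097, 0.01, 0, 0, 56, 0], [-0.042, 0.107, 0.02, 0, 0, 64, 0], [-0.042, 0.107, 0.03, 0, 0, 72, 0], [-0.042, 0.107, 0.04, 0, 0, 80, 0]])

```text
time_s: 6.2
tcp_pos: [0.5122, 0.0975, 0.2005]
eef_rot: [-0.597, -3.081, 0.001]
contact_force: [0.7, -0.4, 0.6]
width: -0.0
finger_force: 0.0
```

Run:
```python
from h import *
st(); rel([.515,.097,.15],67.5)
save('top','top2');save('side','side2')
z=np.load("top2.npz");im=z["im"];P=z["P"];hsv=cv2.cvtColor(im,cv2.COLOR_RGB2HSV);H,S,V=[hsv[...,i].astype(int) for i in range(3)]
for n,m in(("blue",(H>100)&(H<125)&(S>150)&(V>120)),("orange",(H>10)&(H<24)&(S>190)&(V>170)),("grip",(P[...,2]>.15)&(P[...,2]<.17))):
    b=np.zeros(H.shape,bool);b[150:235,215:290]=1;m=m&b
    if m.sum()>3: print(n,m.sum(),np.median(P[m],0).round(4))
    if n=="grip" and m.sum()>9: print(cv2.minAreaRect(P[m][:,:2].astype(np.float32)))
a=im[130:250,200:320,::-1];b=cv2.imread('pics/side2.png')[110:260,180:330]
cv2.imwrite('pics/two2.png',np.hstack([cv2.resize(x,(390,390),interpolation=cv2.INTER_CUBIC) for x in(a,b)]))
```

```text
t 6.2 p [0.5122 0.0975 0.2005] ydeg 68.06 zax [-0.004 -0.    -1.   ] q [ 0.09 -0.13  1.97  0.    1.31 -1.1 ] F [ 0.7 -0.4  0.6] tau [-0.03  0.02 -0.04] w -0.0 ff 0.0
0 shift [-0.003   0.0007  0.0505] turn [-0.09 -0.18  0.56]
180 shift [-0.003   0.0007  0.0505] turn [ 2.9000e-01 -1.4000e-01 -1.7944e+02]
blue 33 [0.5304 0.0385 0.0721]
grip 91 [0.5826 0.0049 0.1626]
((0.5837067365646362, 0.004650341346859932), (0.05668945983052254, 0.01415683701634407), 57.27113342285156)
```

View pics/two2.png

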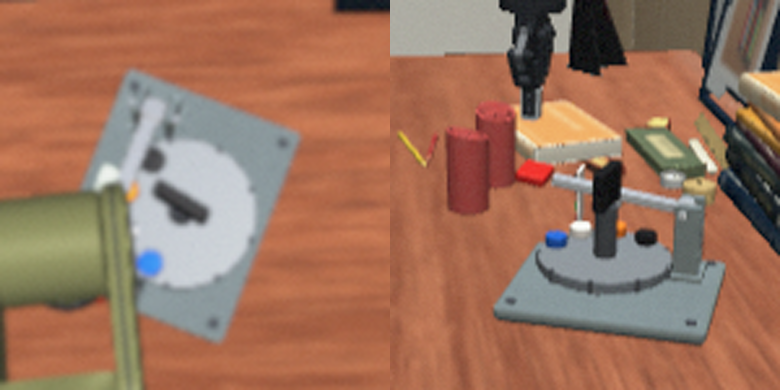

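The turret reads 57.3° + 22.5° = 79.8° (1.39 rad), and orange has clicked in under the ram. The closed fingers are above the red pad, so I'll press now.

arm_command(targets=[[-0.003, 0, 0.02, 0, 0, 0, 0], [-0.003, 0, 0.04, 0, 0, 0, 0], [-0.003, 0, 0.052, 0, 0, 0, 0], [-0.003, 0, 0.058, 0, 0, 0, 0], [-0.003, 0, 0.064, 0, 0, 0, 0], [-0.003, 0, 0.07, 0, 0, 0, 0], [-0.003, 0, 0.076, 0, 0, 0, 0], [-0.003, 0, 0.082, 0, 0, 0, 0], [-0.003, 0, 0.087, 0, 0, 0, 0], [-0.003, 0, 0.087, 0, 0, 0, 0]])

```text
time_s: 7.3
tcp_pos: [0.5164, 0.0966, 0.1166]
eef_rot: [-0.59, -3.085, -0.001]
contact_force: [-3.8, 1.5, 6.1]
width: -0.0002
finger_force: 3.3
```

```bash
python3 -c "
from h import *
st()"
```

```text
t 7.3 p [0.5164 0.0966 0.1166] ydeg 68.36 zax [-0.     0.001 -1.   ] q [ 0.08 -0.04  2.04  0.    1.15 -1.11] F [-3.8  1.5  6.1] tau [0.2  0.73 0.01] w -0.0002 ff 3.3
```

arm_command(targets=[[0, 0, 0.004, 0, 0, 0, 0], [0, 0, 0.008, 0, 0, 0, 0], [0, 0, 0.012, 0, 0, 0, 0], [0, 0, 0.016, 0, 0, 0, 0], [0, 0, 0.019, 0, 0, 0, 0], [0, 0, 0.021, 0, 0, 0, 0], [0, 0, 0.021, 0, 0, 0, 0], [0, 0, 0.021, 0, 0, 0, 0], [0, 0, 0.021, 0, 0, 0, 0], [0, 0, 0.021, 0, 0, 0, 0]])

```text
time_s: 8.3
tcp_pos: [0.5171, 0.0964, 0.097]
eef_rot: [0.59, 3.085, 0.001]
contact_force: [-4.9, 0.7, 9.4]
width: 0.0001
finger_force: 4.9
```

Run:
```python
from h import *
st();save('top','top3');save('side','side3')
for n,r in(("side3",(160,260,220,340)),):
    z=np.load(n+".npz");P=z["P"];hsv=cv2.cvtColor(z["im"],cv2.COLOR_RGB2HSV);H,S,V=[hsv[...,i].astype(int) for i in range(3)]
    m=((H<5)|(H>175))&(S>215)&(V>150);b=m*0;b[r[0]:r[1],r[2]:r[3]]=1;m=m&(b>0)
    print(m.sum(),np.percentile(P[m],[5,50,95],0).round(4))
z=np.load("top3.npz");P=z["P"];m=(P[...,2]>.15)&(P[...,2]<.17);b=np.zeros(m.shape,bool);b[150:235,235:290]=1
print(cv2.minAreaRect(P[m&b][:,:2].astype(np.float32)))
a=z["im"][130:250,200:320,::-1];c=cv2.imread('pics/side3.png')[130:240,200:310]
cv2.imwrite('pics/two3.png',np.hstack([cv2.resize(x,(390,390),interpolation=cv2.INTER_CUBIC) for x in(a,c)]))
```

```text
t 8.3 p [0.5171 0.0964 0.097 ] ydeg 68.36 zax [ 0.001  0.001 -1.   ] q [ 0.08 -0.02  2.05  0.    1.11 -1.11] F [-4.9  0.7  9.4] tau [ 0.11  0.81 -0.  ] w 0.0001 ff 4.9Traceback (most recent call last):
  File "<stdin>", line 6, in <module>
    return _quantile_unchecked(
        a, q, axis, out, overwrite_input, method, keepdims, weights)
    return _ureduce(a,
                    func=_quantile_ureduce_func,
    ...<5 lines>...
                    overwrite_input=overwrite_input,
                    method=method)
    r = func(a, **kwargs)
    result = _quantile(arr,
                       quantiles=q,
    ...<2 lines>...
                       out=out,
                       weights=wgt)
    slices_having_nans = np.isnan(arr[-1, ...])
                                  ~~~^^^^^^^^^
IndexError: index -1 is out of bounds for axis 0 with size 0
```

Run:
```python
from h import *
z=np.load("top3.npz");P=z["P"];m=(P[...,2]>.15)&(P[...,2]<.17);b=np.zeros(m.shape,bool);b[165:220,240:275]=1
print(cv2.minAreaRect(P[m&b][:,:2].astype(np.float32)))
s=np.load("side3.npz");P=s["P"];i=s["im"].astype(int);m=(i[...,0]>170)&(i[...,1]<60)&(i[...,2]<60)
m[:,:200]=0;print(m.sum(),np.percentile(P[m],[5,50,95],0).round(4) if m.any() else "")
a=z["im"][130:250,200:320,::-1];c=cv2.imread('pics/side3.png')[130:240,200:310]
cv2.imwrite('pics/two3.png',np.hstack([cv2.resize(x,(390,390),interpolation=cv2.INTER_CUBIC) for x in(a,c)]))
```

```text
((0.583393931388855, 0.004698691889643669), (0.056387100368738174, 0.013714505359530449), 56.95469665527344)
38 [[0.4969 0.0703 0.0861]
 [0.5122 0.0808 0.0906]
 [0.5331 0.0973 0.093 ]]
```

View pics/two3.png

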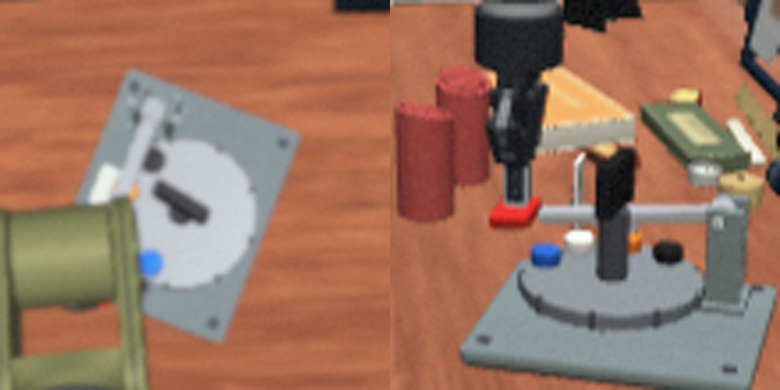

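The pad top is at about 89 mm, the fingertips are on it with about 9.4 N, and the turret is unchanged. I'll nudge it 2 mm down to mid band and hold.

arm_command(targets=[[0, 0, 0.001, 0, 0, 0, 0], [0, 0, 0.002, 0, 0, 0, 0], [0, 0, 0.002, 0, 0, 0, 0], [0, 0, 0.002, 0, 0, 0, 0], [0, 0, 0.002, 0, 0, 0, 0], [0, 0, 0.002, 0, 0, 0, 0], [0, 0, 0.002, 0, 0, 0, 0], [0, 0, 0.002, 0, 0, 0, 0], [0, 0, 0.002, 0, 0, 0, 0], [0, 0, 0.002, 0, 0, 0, 0]])

```text
time_s: 9.4
tcp_pos: [0.5172, 0.0964, 0.0952]
eef_rot: [0.59, 3.084, 0.001]
contact_force: [-5.4, 2.1, 8.6]
width: 0.0002
finger_force: 5.0
```

```bash
python3 -c "
from h import *
st(); s=sense()
if .089<s['tcp_pos'][2]<.0985 and s['contact_force'][2]>7: print(close_job())"
```

```text
t 9.4 p [0.5172 0.0964 0.0952] ydeg 68.36 zax [ 0.002  0.001 -1.   ] q [ 0.08 -0.01  2.05  0.    1.1  -1.11] F [-5.4  2.1  8.6] tau [ 0.1   0.79 -0.01] w 0.0002 ff 5.0
the job is handed in; nothing more can be done
None
```

I handed the job in at 9.4 s: the orange die measured at its click under the ram (about 1.39 rad), and the arm was still holding the lever near mid green band (pad at about 87 mm) with about 9 N; the arm stayed clear of the bottle and candle, and no verdict came back.

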